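# Unclip the red-tabbed vivarium filter and stand it in the sieve

## Robot

A 6-joint arm with a two-finger parallel gripper is mounted at the origin on the work surface. World frame = base frame: x ahead of the robot, y to its left, z up, the work surface at z = 0. Lengths are in m, angles in rad, forces in N, time in s.
With the tool pointing down it reaches from about 0.25 to 0.725 m from the base axis. Payload 4 kg.
Tool frame: the origin (TCP) lies on the front face of the gripper's body, between the roots of the fingers; the fingertips stand 73 mm ahead of it and the grasp point (between the pads) lies 54 mm ahead of it; z points along the fingers, y is the line along which they close (so a half turn about z gives the same grasp; the last joint's range is limited). The gripper opens to 85 mm and grips with 20 to 120 N. Pads are 22 mm wide; open, the fingers measure 114 mm over their backs; the gripper's body (76 mm by 85 mm) begins 54 mm behind the grasp point. The pads swing forward as they close: fully open they stand 13 mm farther back than shut.
Start: joints at [-1.253, 0.241, 0.005, 1.335, 0, 1.571], TCP at [0.156, -0.475, 0.304] pointing down, gripper open.
Joint ranges: [-2.72, 2.72], [-1.05, 1.87], [-1.09, 1.28], [-1.99, 2.15], [-1.42, 1.44], [-3.14, 3.14]. Speed limits (rad/s): [2.79, 2.79, 3.14, 3.14, 3.14, 3.14].

## Interface

Orientations are given as a unit quaternion [x, y, z, w].
In Python, from workcell import bot gives the robot as it stands. The module is installed in compiled form; this text tells all that it offers.
- The arm moves only by the tool step_arm, never from a script. Its argument "rows" is a list of rows, each a list of 2 entries, a list of its own where there are three numbers: the shift along the tool's x, y, z in mm, then the turn about the tool's z in degrees. A call has 1 to 12 rows; each row is the pose to reach, as a shift and turn from the pose commanded when the call began, along the tool's axes at that moment; what a row does not reach only later rows make up. A row lasts 1/8 s, in which the tool goes at most 62.5 mm and 10.7 degrees, less where a joint would pass 70% of its speed; a pose out of reach is approached as far as the arm can. A call with a gripper value outside its range is refused whole. "claw" is the gripper's target within -1 to 1 (shut at 1, half-way at 0, fully open at -1), set as the call begins (left out, the last holds). The fingers move at their own pace and stop on an object; the grip force is fixed at half the most. Time passes only in rows, so rows that repeat a pose let the fingers close. It gives the time, the measured TCP pose, the force, the opening and the grip force at its end, in the units of the state.
- bot.get_obs(): the state, without advancing time (a new reading comes with each control period).
- bot.camera(name): name is "scene" or "side" or "wrist"; returns (picture, depth): 420x560x3 uint8, red, green, blue; 420x560 float32, m along the optical axis (not along the pixel's ray), 0 where there is no reading.
- bot.camera_params(name): a dict with "fx", "fy", "cx", "cy" (pixels), "pose" (4x4, takes a point from camera to world coordinates). Camera axes: x right, y up, looking along -z (the intrinsics and any distortion apply to the point x, -y, -z); pixel columns grow to the right and rows downward; lengths in m; the calibration is good to about 2 mm. The wrist camera is an equidistant fisheye: a pixel r from the principal point sees the ray r / f radians off the axis. A picture is of the moment at which its call begins: read the wrist's pose just before it. camera_params takes no time and is no camera call; for the wrist camera it gives the pose at the moment of the call.
- bot.job_done(): hands the job in; it is judged then, once.
Trained networks look in the newest picture that a camera, given by its name, has taken for a name from the list of things; names that differ only in an ending like _2 or _b are one class to them, and where a whole thing is asked for, a point or a joint stands for the part that bears it (a point fixed in the world has none). Each returns a list of dicts, best first, with "score" (0 to 1); they miss things now and then, are a little off and sometimes report something else, mostly with a low value. They report only what shows in the picture. A call takes as long as a camera call. They do not tell look-alikes from the thing itself.
- bot.trace(target, camera): "pixels" (420x560 bool, what is visible of it) and "uv" ([column, row] in pixels, amid what is visible of it).
The state is a dict: "clock": time; "joint_pos": joint angles; "joint_vel": joint speeds; "tau": joint torques, N m; "eef_pos": TCP position; "tool_rot": TCP orientation; "ft_force": force on the tool from outside, world axes, zero at the start; "ft_torque": the same for the moment, N m; "grip_width": finger opening in m; "grasp_force": force on a finger pad.
Only numpy, scipy, OpenCV 4.12 (cv2) and the standard library are available. Lean on these libraries where they do the work, as an engineer would, in place of code of your own. Each camera call takes 0.05 s, during which the arm holds its last target. There are 200 camera calls.

## Task

The filter cartridge with the red tabs is due for a rinse: pinch its two red tabs together to unclip it, lift it straight up out of its grey holder, and lower it into the yellow sieve until it stands upright on the sieve floor before you let go. Leave the cartridge with the green tabs clipped in its holder where it is.

Things in the scene. Friction and masses are not known exactly. Their poses are not given: they have to be found in the camera images.
- spent_mid (a point): Centre, half-way up, of the spent cartridge (115 g, 84 mm tall, z up): white block 40 x 32 x 60 mm with brown top between two red upright tabs, 26 mm wide along x, 5 mm thick, on its +y and -y sides. Tabs measure 60 mm over both along y, 44 mm pinched. Underside 42 mm below this point, tab tops 42 mm above. Pinch the tabs' outer faces along y, 24 mm above this point; lift while held pinched.
- holder_a: Holder of the spent cartridge: loose light grey box, 0.25 kg, 70 x 96 x 50 mm (x, y, z), origin at the centre of its underside, same axes as the cartridge, which sits centred, its underside 8 mm up. The tabs stand 42 mm above the holder's top; hooks on them catch under its lips. The cartridge must rise 42 mm to be clear. If pinched off-centre, the holder slides a little to suit.
- spent_tab_l (a joint): Inward travel of the red tab on the +y side: 0 sprung out, 0.008 m fully pressed in (limit). The spring takes about 6 N to start and 11 N at full travel; the hook is free of the lip from 0.005 m.
- spent_tab_r (a joint): The same for the red tab on the -y side.
- fresh_mid (a point): The same point and axes of a cartridge of the same shape with green tabs and a black top, clipped in a like holder of its own, its tab tops 92 mm above the table: to be left alone, so carry the other one clear over it or round it.
- sieve: Yellow plastic sieve, loose, 0.15 kg: a round flat-bottomed bowl, origin at the centre of its underside, z up. Floor 5 mm thick, inside 142 mm across at the floor; rim 172 mm across outside and 36 mm high. A flat handle reaches along its +x to 162 mm from the centre.
There are look-alikes about, which are no part of the job. There is more than one size of the sieve; the one meant has the size given above.

How it is judged:
By the outcome, as a careful person would: the job done as asked, in the order asked, and still so for the second after the job is handed in, with the robot touching nothing.
It also fails if it takes over 43 s, if anything falls off the work surface, if the arm or the gripper's body presses on something with over 40 N, if the wrist force passes 120 N, or if a joint passes its speed limit or range.

## Working session

There is one attempt and no reset: what is moved stays moved. The work goes in short steps, Python scripts to look and compute and a tool call to move; the robot and the scene stay as the last step left them, time stands still between calls to the robot, and variables do not carry over. Pictures are saved under pics/ and viewed, at most 10 in all, crops included, and the job is handed in when it is done.

Besides the shell and the picture viewer there is one more tool, called by a JSON object that holds its "fn" and its "kwargs", one argument or row to a line. step_arm: Moves the arm, as the interface text tells. Its arguments: {"type":"object","properties":{"rows":{"type":"array"},"claw":{"type":"number"}},"required":["rows"]}

```bash
mkdir -p pics; cat > h.py <<'E'
import numpy as np, cv2
from workcell import bot
def pts(name, depth, mask=None):
    p=bot.camera_params(name); v,u=np.nonzero((depth>0) if mask is None else (mask&(depth>0)))
    d=depth[v,u]; x=(u-p['cx'])/p['fx']; y=(v-p['cy'])/p['fy']
    P=np.c_[x*d,-y*d,-d,np.ones_like(d)]@np.array(p['pose']).T
    return P[:,:3],u,v
def save(n,img): cv2.imwrite('pics/'+n+'.png',img[:,:,::-1])
E
python3 - <<'E'
from h import *
ims=[]
for c in('scene','side'):
    im,d=bot.camera(c); np.savez(c+'.npz',im=im,d=d); save(c,im)
    print(c,{k:(np.round(v,3).tolist()) for k,v in bot.camera_params(c).items()})
    for t in('spent_mid','holder_a','sieve','fresh_mid'):
        for r in bot.trace(t,c):
            P,u,v=pts(c,d,r['pixels'])
            print(t,round(r['score'],2),np.round(r['uv']),r['pixels'].sum(),np.round(np.percentile(P,[2,50,98],axis=0),3).tolist() if len(P) else '')
o=bot.get_obs();print(o['clock'],o['eef_pos'],o['tool_rot'],o['grip_width'])
E
```

```text
scene {'fx': 408.948, 'fy': 408.948, 'cx': 276.477, 'cy': 212.266, 'pose': [[0.55, -0.671, 0.496, 0.969], [0.835, 0.453, -0.313, -0.304], [-0.015, 0.587, 0.81, 0.877], [0.0, 0.0, 0.0, 1.0]]}
holder_a 0.76 [292. 240.] 1015 [[0.487, -0.032, -0.001], [0.547, 0.002, 0.046], [0.568, 0.073, 0.053]]
sieve 0.68 [202. 308.] 4743 [[0.476, -0.339, 0.002], [0.551, -0.269, 0.006], [0.694, -0.187, 0.036]]
sieve 0.62 [240. 198.] 1501 [[0.294, -0.09, 0.0], [0.344, -0.032, 0.005], [0.414, 0.024, 0.026]]
fresh_mid 0.75 [380. 188.] 446 [[0.522, 0.254, 0.033], [0.554, 0.284, 0.068], [0.573, 0.32, 0.092]]
side {'fx': 394.274, 'fy': 394.274, 'cx': 278.41, 'cy': 206.02, 'pose': [[-0.868, 0.326, -0.374, 0.119], [-0.496, -0.579, 0.647, 0.582], [-0.005, 0.747, 0.665, 0.647], [0.0, 0.0, 0.0, 1.0]]}
spent_mid 0.79 [249. 199.] 483 [[0.502, -0.006, 0.043], [0.517, 0.027, 0.07], [0.54, 0.053, 0.092]]
holder_a 0.95 [243. 215.] 1040 [[0.48, -0.026, 0.003], [0.504, 0.059, 0.041], [0.559, 0.075, 0.052]]
sieve 0.91 [293. 146.] 2055 [[0.475, -0.342, 0.003], [0.559, -0.277, 0.01], [0.671, -0.181, 0.036]]
sieve 0.87 [324. 221.] 1964 [[0.284, -0.095, 0.002], [0.354, -0.044, 0.006], [0.411, 0.027, 0.027]]
fresh_mid 0.9 [161. 272.] 852 [[0.527, 0.256, 0.037], [0.543, 0.289, 0.069], [0.568, 0.318, 0.092]]
0.5 [ 0.1562297  -0.47493121  0.30385627] [ 9.87403623e-01  1.58221617e-01 -6.91279246e-06 -7.16985712e-05] 0.08546459684461935
```

```bash
python3 - <<'E'
from h import *
a=np.load('scene.npz')['im'];b=np.load('side.npz')['im']
cv2.imwrite('pics/both.png',cv2.resize(np.vstack([a[100:400],b[80:380]])[:,:,::-1],(560,600)))
E
```

```text
(no output)
```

View pics/both.png

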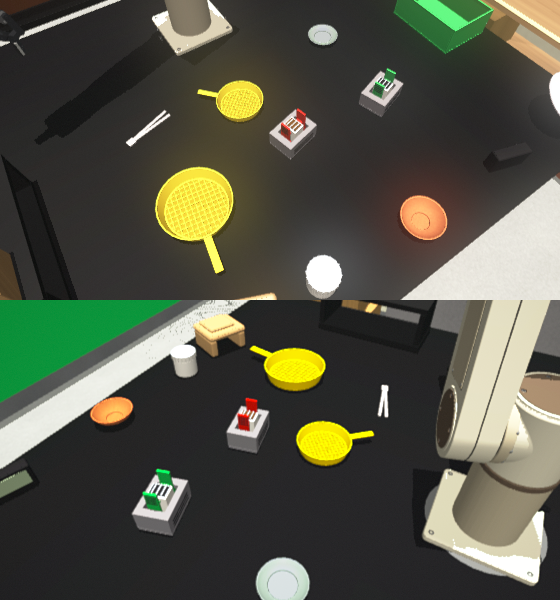

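The picture shows two yellow sieves: the large one at scene (202,308) and the small one at (240,198). The large one has its rim at 36 mm and is about 0.16–0.17 m across, so it fits; the small rim is only 26 mm high. The one cartridge with red tabs is at scene (292,232), and the green one at (380,188). Next I measure exact poses and make a confirming crop.

```bash
python3 - <<'E'
from h import *
from scipy.optimize import least_squares
allred=[];H=[];R=[]
for c in('scene','side'):
    z=np.load(c+'.npz');im=z['im'].astype(int);d=z['d']
    red=(im[...,0]>100)&(im[...,1]<60)&(im[...,2]<60)
    P,u,v=pts(c,d,red)
    k=(abs(P[:,0]-.52)<.07)&(abs(P[:,1]-.025)<.07);P=P[k]
    for zl in(.06,.085):
      Q=P[P[:,2]>zl]; print(c,'red',zl,len(Q),Q.min(0).round(4),Q.max(0).round(4))
    for s in(0,1):
      m=P[(P[:,1]>.024)==s]; print('  tab',s,len(m),m.mean(0).round(4),np.percentile(m,[3,97],axis=0).round(4).tolist())
    A,_,_=pts(c,d)
    k=(abs(A[:,0]-.52)<.08)&(abs(A[:,1]-.025)<.08)&(abs(A[:,2]-.05)<.003);h=A[k]
    r=cv2.minAreaRect((h[:,:2]*1000).astype(np.float32)); print(c,'holder top',len(h),r)
    H.append(h)
    yel=(im[...,0]>120)&(im[...,1]>100)&(im[...,2]<90)
    Y,_,_=pts(c,d,yel); Y=Y[(Y[:,1]<-.15)&(Y[:,0]>.4)]
    rim=Y[(Y[:,2]>.033)&(np.hypot(Y[:,0]-.56,Y[:,1]+.265)<.1)]; R.append(rim)
    f=least_squares(lambda q:np.hypot(rim[:,0]-q[0],rim[:,1]-q[1])-q[2],[.56,-.265,.085],loss='soft_l1',f_scale=.002)
    print('rim',len(rim),f.x.round(4),'far handle',Y[np.argmax(np.hypot(*(Y[:,:2]-f.x[:2]).T))].round(3),'zmax',Y[:,2].max().round(4))
h=np.vstack(H);r=cv2.minAreaRect((h[:,:2]*1000).astype(np.float32));print('joint',r)
rim=np.vstack(R);f=least_squares(lambda q:np.hypot(rim[:,0]-q[0],rim[:,1]-q[1])-q[2],[.56,-.265,.085],loss='soft_l1',f_scale=.002);print(f.x)
a=np.load('scene.npz')['im'];s=np.load('side.npz')['im']
cr=np.hstack([cv2.resize(a[180:380,150:350],(400,400),interpolation=2),cv2.resize(s[110:240,200:330],(400,400),interpolation=2)])
save('crop',cr)
E
```

```text
scene red 0.06 98 [ 0.5079 -0.0111  0.0604] [0.5447 0.0513 0.0917]
scene red 0.085 26 [ 0.5091 -0.0103  0.0852] [0.5441 0.0513 0.0917]
  tab 0 55 [ 0.5342 -0.0067  0.0691] [[0.5207, -0.011, 0.0503], [0.5444, -0.0027, 0.0901]]
  tab 1 78 [0.5207 0.0478 0.0703] [[0.5081, 0.0434, 0.0346], [0.5314, 0.055, 0.0897]]
scene holder top 480 ((524.8593139648438, 21.67806625366211), (71.2420883178711, 97.99732208251953), 12.755210876464844)
rim 195 [ 0.5553 -0.263   0.0829] far handle [ 0.611 -0.623  0.143] zmax 0.2063
side red 0.06 230 [ 0.5044 -0.0082  0.0602] [0.5425 0.055  0.0934]
side red 0.085 80 [ 0.5044 -0.0082  0.0851] [0.5425 0.0532 0.0934]
  tab 0 112 [ 0.529  -0.0032  0.0803] [[0.517, -0.0076, 0.0655], [0.5417, 0.0001, 0.0928]]
  tab 1 145 [0.516  0.0504 0.0732] [[0.5056, 0.0466, 0.0526], [0.5271, 0.0536, 0.0921]]
side holder top 470 ((523.3543701171875, 22.41974639892578), (70.70388793945312, 98.49905395507812), 13.438520431518555)
rim 223 [ 0.5527 -0.261   0.0833] far handle [ 0.665 -1.514 -0.336] zmax 0.2079
joint ((524.3822631835938, 22.274662017822266), (72.61083984375, 99.3081283569336), 13.372897148132324)
[ 0.55386377 -0.26180972  0.08307183]
```

View pics/crop.png

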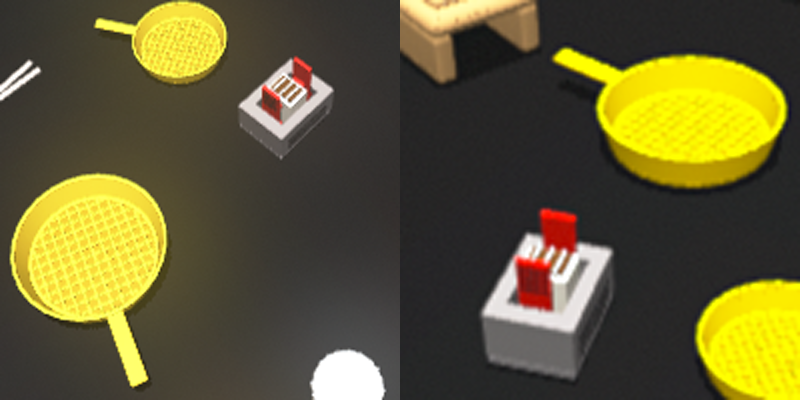

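The crop confirms it: the large sieve, with its handle at (125,350), is the one described, and the cartridge has red tabs and a brown top. It sits at (0.524, 0.022) with yaw of about 13.3°.

```bash
cat >> h.py <<'E'
from scipy.spatial.transform import Rotation as Ro
def go(p,yaw=None):
    o=bot.get_obs();R=Ro.from_quat(o['tool_rot']);M=R.as_matrix()
    y=np.degrees(np.arctan2(M[1,0],M[0,0]))
    print('t',o['clock'],'pos',o['eef_pos'].round(4),'yaw',y.round(2),'w',o['grip_width'],'gf',o['grasp_force'],'F',np.round(o['ft_force'],1))
    print('shift mm',((M.T@(np.array(p)-o['eef_pos']))*1000).round(1),'turn',None if yaw is None else round(y-yaw,2))
E
python3 -c "
from h import *
go([.524,.022,.25],13.3)"
```

```text
t 0.5 pos [ 0.1562 -0.4749  0.3039] yaw 18.21 w 0.08546459684461935 gf 0.0 F [-0.1  0.1 -0.3]
shift mm [ 504.6 -357.1   53.9] turn 4.91
```

{"fn": "step_arm", "kwargs": {
  "rows": [
    [[45, -32, 5], 0.5],
    [[90, -64, 10], 1],
    [[140, -100, 15], 1.5],
    [[190, -135, 20], 2],
    [[240, -170, 25], 2.5],
    [[290, -206, 31], 3],
    [[340, -241, 36], 3.5],
    [[390, -276, 42], 4],
    [[440, -312, 47], 4.5],
    [[480, -340, 51], 4.9],
    [[505, -357, 54], 4.9],
    [[505, -357, 54], 4.9]
  ],
  "claw": -1
}}

```text
clock: 2.0
eef_pos: [0.5253, 0.0238, 0.2493]
tool_rot: [0.993, 0.118, -0.0, -0.0]
ft_force: [-1.0, 0.5, 0.7]
grip_width: 0.0855
grasp_force: 0.0
```

```bash
python3 - <<'E'
from h import *
p=bot.camera_params('wrist');im,d=bot.camera('wrist');print({k:np.round(v,3).tolist() for k,v in p.items()})
v,u=np.nonzero(d>0);x=u-p['cx'];y=v-p['cy'];r=np.hypot(x,y);th=r/p['fx'];D=d[v,u]
s=np.where(r>0,np.tan(th)/np.maximum(r,1e-9),0)
ok=th<1.4
P=(np.c_[x*s*D,-y*s*D,-D,np.ones_like(D)]@np.array(p['pose']).T)[:,:3]
C=im[v,u].astype(int)
k=ok&(abs(P[:,0]-.524)<.08)&(abs(P[:,1]-.022)<.08)
red=k&(C[:,0]>90)&(C[:,1]<60)&(C[:,2]<60)&(P[:,2]>.085)
Q=P[red];print(len(Q),Q[:,2].max())
r1=cv2.minAreaRect((Q[:,:2]*1000).astype(np.float32));print('tabs',r1)
h=P[k&(abs(P[:,2]-.05)<.003)];print('holder',len(h),cv2.minAreaRect((h[:,:2]*1000).astype(np.float32)))
save('w1',im)
go([.524,.022,.13],13.3)
E
```

```text
{'fx': 325.192, 'fy': 325.192, 'cx': 282.778, 'cy': 208.317, 'pose': [[0.235, 0.923, 0.305, 0.603], [-0.972, 0.223, 0.073, 0.041], [-0.0, -0.314, 0.95, 0.32], [0.0, 0.0, 0.0, 1.0]]}
97 0.09304407084981098
tabs ((525.5869140625, 20.581317901611328), (23.767908096313477, 56.61648178100586), 13.540072441101074)
holder 4505 ((524.718505859375, 20.158599853515625), (70.71550750732422, 96.49153137207031), 13.662883758544922)
t 2.05 pos [0.5245 0.0226 0.2495] yaw 13.41 w 0.0853326940270022 gf 0.0 F [-0.6  0.6 -0.4]
shift mm [ -0.5   0.5 119.5] turn 0.11
```

View pics/w1.png

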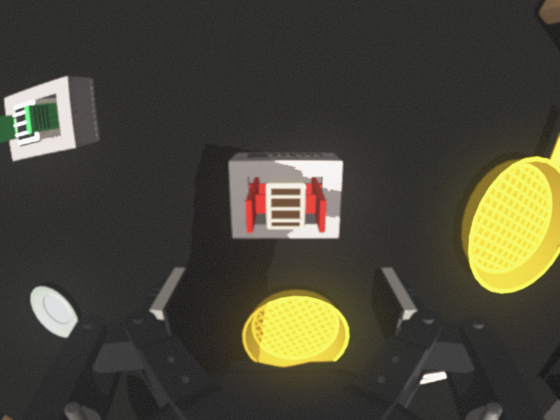

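The wrist picture shows the red cartridge centred between the open fingers at about (285,205), with the holder edges square to the jaws. The fit puts its centre at (0.525, 0.0205).

{"fn": "step_arm", "kwargs": {
  "rows": [
    [[0, 2, 30], 0],
    [[0, 2, 60], 0],
    [[0, 2, 85], 0],
    [[0, 2, 102], 0],
    [[0, 2, 112], 0],
    [[0, 2, 119], 0],
    [[0, 2, 119], 0],
    [[0, 2, 119], 0]
  ]
}}

```text
clock: 3.05
eef_pos: [0.5253, 0.0199, 0.1316]
tool_rot: [0.993, 0.116, 0.001, 0.0]
ft_force: [0.4, 0.4, 0.4]
grip_width: 0.0851
grasp_force: 0.0
```

{"fn": "step_arm", "kwargs": {
  "rows": [
    [[0, 0, 0], 0],
    [[0, 0, 0], 0],
    [[0, 0, 0], 0],
    [[0, 0, 0], 0],
    [[0, 0, 0], 0],
    [[0, 0, 0], 0],
    [[0, 0, 0], 0],
    [[0, 0, 0], 0],
    [[0, 0, 0], 0],
    [[0, 0, 0], 0]
  ],
  "claw": 1
}}

```text
clock: 4.3
eef_pos: [0.5258, 0.021, 0.1348]
tool_rot: [0.993, 0.116, 0.002, -0.001]
ft_force: [-7.3, 2.8, 21.7]
grip_width: 0.0354
grasp_force: 60.0
```

Width is 35 mm where I expected 44, and there is 22 N of upward force, so I'll look.

```bash
python3 - <<'E'
from h import *
a,d=bot.camera('scene');b,_=bot.camera('side');w,_=bot.camera('wrist')
g=lambda x:cv2.resize(x,(400,300),interpolation=2)
save('grip',np.vstack([np.hstack([g(a[170:275,220:360]),g(b[140:245,180:320])]),np.hstack([g(w[120:420,80:480]),g(w)])]))
go([.525,.0205,.13],13.3); print(bot.get_obs()['ft_torque'])
E
```

```text
t 4.45 pos [0.5257 0.021  0.1348] yaw 13.36 w 0.03561607262159708 gf 60.03008734085597 F [-6.6  2.  20.5]
shift mm [-0.9  0.3  4.8] turn 0.06
[0.57171231 1.44474322 0.05553258]
```

View pics/grip.png

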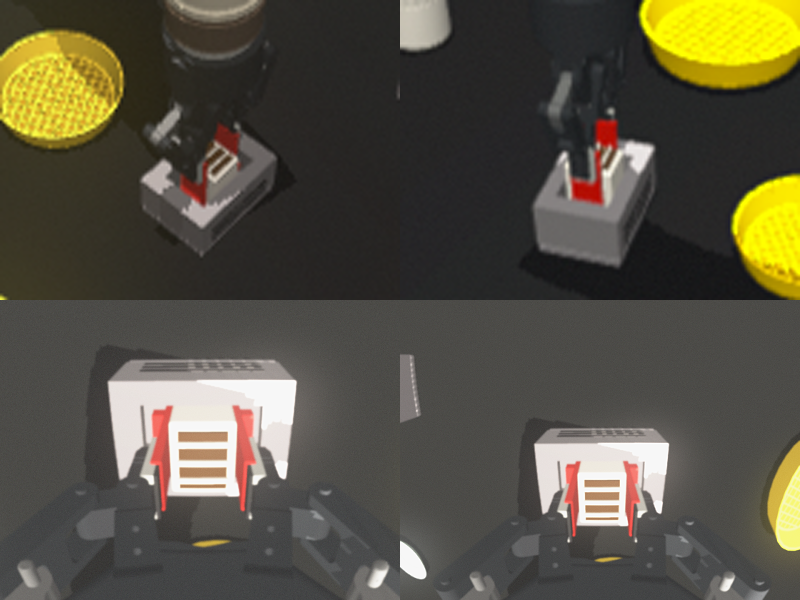

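Both pads bear on the red tabs, and the holder is still square. The upward force fits the pads swinging forward as they close and pushing the cartridge down. I'll lift gently and watch the force.

{"fn": "step_arm", "kwargs": {
  "rows": [
    [[0, 0, -2], 0],
    [[0, 0, -4], 0],
    [[0, 0, -6], 0],
    [[0, 0, -8], 0],
    [[0, 0, -10], 0],
    [[0, 0, -12], 0],
    [[0, 0, -12], 0],
    [[0, 0, -12], 0]
  ]
}}

```text
clock: 5.45
eef_pos: [0.5248, 0.02, 0.1429]
tool_rot: [0.993, 0.116, -0.0, -0.0]
ft_force: [0.7, -1.2, -1.0]
grip_width: 0.0346
grasp_force: 59.7
```

```bash
cat > w.py <<'E'
from h import *
def wp(im,d,p):
    v,u=np.nonzero(d>0);x=u-p['cx'];y=v-p['cy'];r=np.hypot(x,y);th=r/p['fx'];D=d[v,u]
    s=np.tan(th)/np.maximum(r,1e-9);ok=th<1.4
    P=(np.c_[x*s*D,-y*s*D,-D,np.ones_like(D)]@np.array(p['pose']).T)[:,:3]
    return P[ok],im[v,u].astype(int)[ok]
E
python3 - <<'E'
from w import *
p=bot.camera_params('wrist');w,d=bot.camera('wrist');P,C=wp(w,d,p)
go([.525,.0205,.13],13.3)
R=Ro.from_euler('z',13.5,degrees=True).as_matrix();Q=(P-[.525,.0205,0])@R
k=(abs(Q[:,0])<.06)&(abs(Q[:,1])<.06)
red=k&(C[:,0]>70)&(C[:,1]<.45*C[:,0])&(C[:,2]<.45*C[:,0]);q=Q[red]
print('red',len(q),np.percentile(q,[1,99],axis=0).round(4).tolist())
for s in(-1,1):
  t=q[q[:,1]*s>0];print(s,np.percentile(t,[2,50,98],axis=0).round(4).tolist())
h=Q[k&(Q[:,2]>.03)&(abs(Q[:,1])>.036)&(Q[:,2]<.07)];print('holder top z',np.median(h[:,2]))
b,_=bot.camera('side');a,_=bot.camera('scene')
g=lambda x:cv2.resize(x,(400,300),interpolation=2)
save('grip2',np.hstack([g(a[170:275,220:360]),g(b[140:245,180:320])]))
E
```

```text
t 5.5 pos [0.5248 0.02   0.1429] yaw 13.31 w 0.03479477500317277 gf 59.6778769147204 F [ 0.3 -0.4 -1.4]
shift mm [ 0.3 -0.5 12.9] turn 0.01
red 1170 [[-0.0125, -0.0226, 0.0302], [0.0121, 0.0261, 0.1013]]
-1 [[-0.0124, -0.0228, 0.064], [0.0105, -0.0191, 0.0963], [0.012, -0.0184, 0.1001]]
1 [[-0.0111, 0.015, 0.0328], [0.0109, 0.0174, 0.0814], [0.012, 0.026, 0.101]]
holder top z 0.050229524189911806
```

View pics/grip2.png

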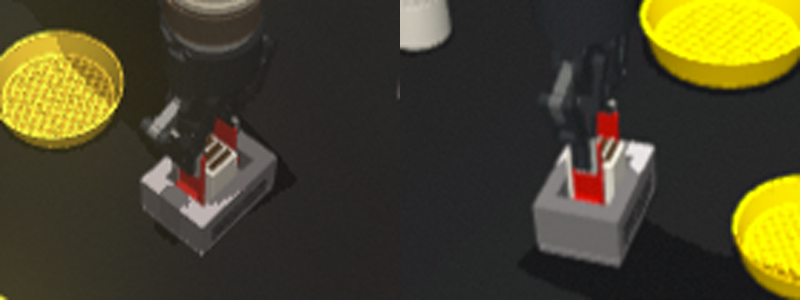

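The cartridge has risen about 8 mm. The holder's top is still at 50 mm and the only load is the cartridge's own weight, so it is free. I'll lift it out.

{"fn": "step_arm", "kwargs": {
  "rows": [
    [[0, 0, -8], 0],
    [[0, 0, -18], 0],
    [[0, 0, -30], 0],
    [[0, 0, -42], 0],
    [[0, 0, -55], 0],
    [[0, 0, -68], 0],
    [[0, 0, -80], 0],
    [[0, 0, -90], 0],
    [[0, 0, -90], 0]
  ]
}}

```text
clock: 6.72
eef_pos: [0.5254, 0.02, 0.2339]
tool_rot: [0.993, 0.116, 0.001, 0.0]
ft_force: [-0.4, -0.9, -0.2]
grip_width: 0.0343
grasp_force: 59.8
```

```bash
python3 - <<'E'
from w import *
p=bot.camera_params('wrist');w,d=bot.camera('wrist');P,C=wp(w,d,p)
b,db=bot.camera('side');a,da=bot.camera('scene')
go([.554,-.262,.25],13.3)
tcp=bot.get_obs()['eef_pos']
for n,im,dd in(('scene',a,da),('side',b,db)):
    A,u,v=pts(n,dd);c=im[v,u].astype(int)
    k=(np.hypot(A[:,0]-tcp[0],A[:,1]-tcp[1])<.05)&(A[:,2]>.06)&(A[:,2]<tcp[2]-.06)
    wh=k&(c.min(1)>110);rd=k&(c[:,0]>70)&(c[:,1]<.45*c[:,0])
    print(n,'white',wh.sum(),np.percentile(A[wh],[2,98],axis=0).round(3).tolist(),'red',rd.sum(),np.percentile(A[rd],[1,99],axis=0).round(3).tolist())
g=lambda x:cv2.resize(x,(400,300),interpolation=2)
save('lift',np.hstack([g(a[110:275,200:420]),g(b[80:245,140:360])]))
E
```

```text
t 6.875 pos [0.5246 0.02   0.2324] yaw 13.31 w 0.0347754266127543 gf 59.82938471572197 F [ 0.1  0.1 -1.6]
shift mm [-36.3 281.2 -17.6] turn 0.01
scene white 215 [[0.519, 0.008, 0.109], [0.547, 0.037, 0.169]] red 132 [[0.512, -0.01, 0.114], [0.542, 0.041, 0.172]]
side white 249 [[0.5, 0.004, 0.111], [0.537, 0.041, 0.17]] red 221 [[0.505, -0.001, 0.113], [0.529, 0.05, 0.172]]
```

View pics/lift.png

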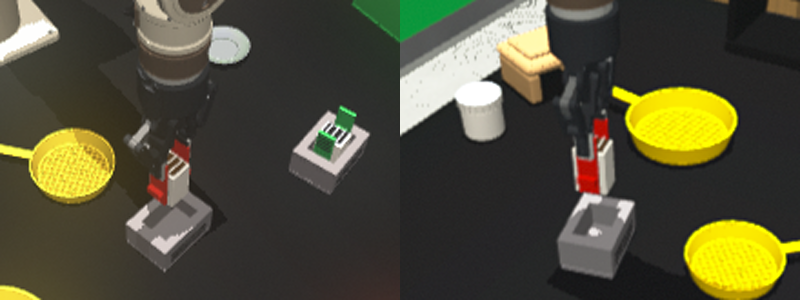

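The cartridge hangs upright, clear of its empty holder, with its underside at about 0.107 m. Now I'll carry it over the large sieve.

{"fn": "step_arm", "kwargs": {
  "rows": [
    [[-2, 15, 0], 0],
    [[-6, 45, 0], 0],
    [[-10, 80, 0], 0],
    [[-15, 115, 0], 0],
    [[-20, 155, 0], 0],
    [[-25, 195, 0], 0],
    [[-30, 230, 0], 0],
    [[-33, 256, 0], 0],
    [[-35, 273, 0], 0],
    [[-36, 281, 0], 0],
    [[-36, 281, 0], 0],
    [[-36, 281, 0], 0]
  ]
}}

```text
clock: 8.38
eef_pos: [0.5545, -0.2609, 0.2329]
tool_rot: [0.993, 0.116, -0.0, -0.0]
ft_force: [-0.3, -0.2, -1.2]
grip_width: 0.035
grasp_force: 59.8
```

{"fn": "step_arm", "kwargs": {
  "rows": [
    [[0, 0, 10], 0],
    [[0, 0, 25], 0],
    [[0, 0, 42], 0],
    [[0, 0, 60], 0],
    [[0, 0, 75], 0],
    [[0, 0, 85], 0],
    [[0, 0, 92], 0],
    [[0, 0, 92], 0],
    [[0, 0, 92], 0]
  ]
}}

```text
clock: 9.5
eef_pos: [0.5549, -0.2619, 0.1415]
tool_rot: [0.993, 0.116, 0.001, 0.0]
ft_force: [0.3, 0.1, -0.8]
grip_width: 0.0346
grasp_force: 59.8
```

```bash
python3 - <<'E'
from w import *
b,db=bot.camera('side');a,da=bot.camera('scene')
go([.554,-.262,.1314],13.3)
tcp=bot.get_obs()['eef_pos']
for n,im,dd in(('scene',a,da),('side',b,db)):
    A,u,v=pts(n,dd);c=im[v,u].astype(int)
    k=(np.hypot(A[:,0]-tcp[0],A[:,1]-tcp[1])<.05)&(A[:,2]<tcp[2]-.02)
    wh=k&(c.min(1)>110);rd=k&(c[:,0]>70)&(c[:,1]<.3*c[:,0])
    print(n,'white',wh.sum(),np.percentile(A[wh],[2,98],axis=0).round(3).tolist(),'red',rd.sum(),np.percentile(A[rd],[1,99],axis=0).round(3).tolist())
g=lambda x:cv2.resize(x,(400,300),interpolation=2)
save('place',np.hstack([g(a[220:385,100:320]),g(b[70:235,180:400])]))
E
```

```text
t 9.6 pos [ 0.5549 -0.2619  0.1417] yaw 13.31 w 0.03457168923158435 gf 59.822605525860126 F [ 0.2 -0.4 -0.7]
shift mm [-0.9 -0.2 10.3] turn 0.01
scene white 74 [[0.535, -0.274, 0.071], [0.575, -0.245, 0.08]] red 52 [[0.546, -0.29, 0.04], [0.572, -0.234, 0.096]]
side white 88 [[0.53, -0.275, 0.019], [0.568, -0.241, 0.076]] red 145 [[0.535, -0.284, 0.024], [0.558, -0.231, 0.1]]
```

View pics/place.png

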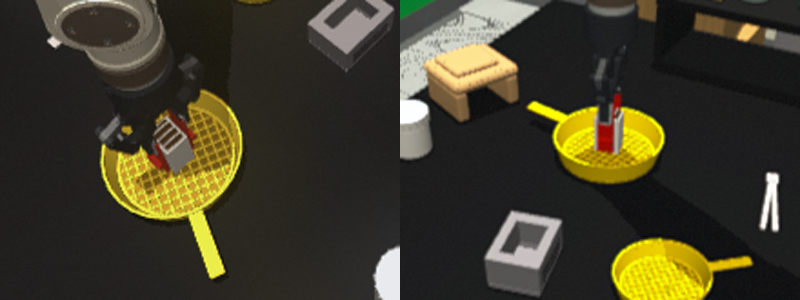

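The cartridge hangs upright over the middle of the sieve floor, about 10 mm up. Lowering slowly to contact.

{"fn": "step_arm", "kwargs": {
  "rows": [
    [[0, 0, 2], 0],
    [[0, 0, 4], 0],
    [[0, 0, 6], 0],
    [[0, 0, 7], 0],
    [[0, 0, 8], 0],
    [[0, 0, 9], 0],
    [[0, 0, 9], 0]
  ]
}}

```text
clock: 10.48
eef_pos: [0.5545, -0.2617, 0.1323]
tool_rot: [0.993, 0.116, 0.0, 0.0]
ft_force: [-1.0, 0.7, 1.8]
grip_width: 0.0342
grasp_force: 60.4
```

{"fn": "step_arm", "kwargs": {
  "rows": [
    [[0, 0, 0.5], 0],
    [[0, 0, 1], 0],
    [[0, 0, 1.5], 0],
    [[0, 0, 1.5], 0]
  ]
}}

```text
clock: 10.98
eef_pos: [0.5546, -0.2617, 0.1322]
tool_rot: [0.993, 0.116, 0.001, 0.0]
ft_force: [-2.8, 2.1, 10.4]
grip_width: 0.0346
grasp_force: 62.1
```

The force has risen from −1 to +10 N at the expected height, so it stands on the floor. I'll ease off 1 mm, open and rise.

{"fn": "step_arm", "kwargs": {
  "rows": [
    [[0, 0, -1], 0],
    [[0, 0, -1], 0]
  ]
}}

```text
clock: 11.22
eef_pos: [0.5545, -0.2617, 0.1322]
tool_rot: [0.993, 0.116, 0.0, 0.0]
ft_force: [-2.7, 1.9, 7.4]
grip_width: 0.0345
grasp_force: 61.5
```

{"fn": "step_arm", "kwargs": {
  "rows": [
    [[0, 0, 0], 0],
    [[0, 0, 0], 0],
    [[0, 0, 0], 0],
    [[0, 0, 0], 0],
    [[0, 0, 0], 0],
    [[0, 0, 0], 0],
    [[0, 0, 0], 0],
    [[0, 0, 0], 0],
    [[0, 0, 0], 0],
    [[0, 0, 0], 0]
  ],
  "claw": -1
}}

```text
clock: 12.48
eef_pos: [0.5545, -0.2617, 0.1314]
tool_rot: [0.993, 0.116, 0.0, -0.0]
ft_force: [0.1, 0.2, -0.2]
grip_width: 0.0851
grasp_force: 0.0
```

{"fn": "step_arm", "kwargs": {
  "rows": [
    [[0, 0, -10], 0],
    [[0, 0, -30], 0],
    [[0, 0, -60], 0],
    [[0, 0, -95], 0],
    [[0, 0, -125], 0],
    [[0, 0, -140], 0],
    [[0, 0, -140], 0],
    [[0, 0, -140], 0]
  ]
}}

```text
clock: 13.48
eef_pos: [0.554, -0.2615, 0.27]
tool_rot: [0.993, 0.116, -0.001, -0.001]
ft_force: [1.3, -0.2, -0.7]
grip_width: 0.0856
grasp_force: 0.0
```

```bash
python3 - <<'E'
from w import *
p=bot.camera_params('wrist');w,d=bot.camera('wrist');P,C=wp(w,d,p)
b,db=bot.camera('side');a,da=bot.camera('scene')
go([.554,-.262,.25],13.3)
for n,im,dd in(('scene',a,da),('side',b,db)):
    A,u,v=pts(n,dd);c=im[v,u].astype(int)
    k=(np.hypot(A[:,0]-.554,A[:,1]+.262)<.05)&(A[:,2]<.12)
    rd=k&(c[:,0]>70)&(c[:,1]<.3*c[:,0])
    print(n,'red',rd.sum(),np.percentile(A[rd],[1,99],axis=0).round(3).tolist())
g=lambda x:cv2.resize(x,(400,300),interpolation=2)
save('end',np.vstack([np.hstack([g(a[220:385,100:320]),g(b[70:235,180:400])]),np.hstack([g(w),g(a)])]))
E
```

```text
t 13.625 pos [ 0.554  -0.2615  0.2698] yaw 13.31 w 0.08562779826244424 gf 0.0 F [ 0.  -0.2 -0.1]
shift mm [-0.   0.6 19.8] turn 0.01
scene red 120 [[0.539, -0.298, 0.015], [0.571, -0.227, 0.091]]
side red 260 [[0.533, -0.292, 0.015], [0.57, -0.224, 0.09]]
```

View pics/end.png

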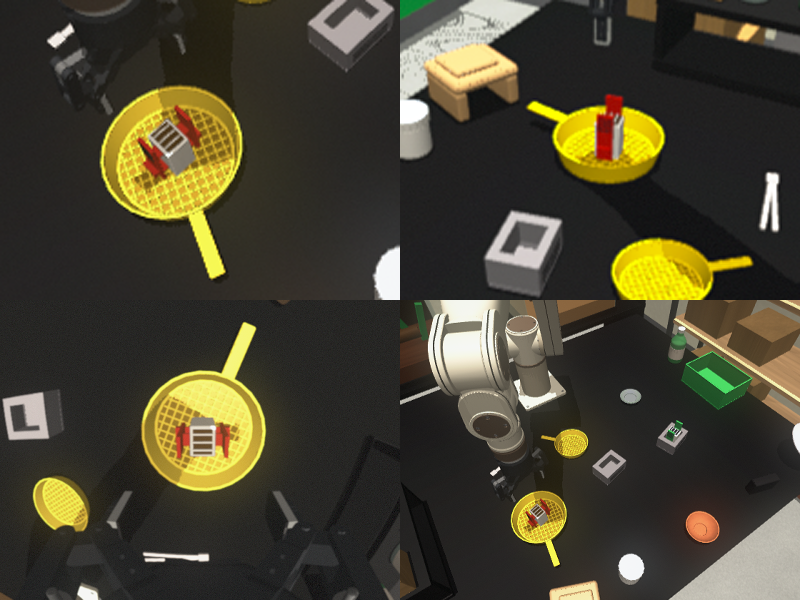

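The cartridge stands upright in the middle of the large sieve, with its tab tops at about 0.090 m and the tabs sprung out. The gripper is clear above it, and the green cartridge is still in its holder.

```bash
python3 -c "
from workcell import bot
print(bot.job_done())"
```

```text
the job is handed in; nothing more can be done
None
```

The red-tabbed cartridge is out of its holder and standing upright on the floor of the large yellow sieve, the green-tabbed one is still clipped in its holder, and the job was handed in at about 13.6 s on the robot's clock (no verdict was returned).

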